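Put the spray can away in the latched aerosol cage

ROBOT

A 6-joint arm with a two-finger parallel gripper is mounted at the origin on a cart in front of the work surface, level with it; the furniture and walls round the work are solid. World frame = base frame: x ahead of the robot, y to its left, z up, the work surface at z = 0. Lengths are in mm, angles in rad, forces in N, time in s.
With the tool pointing down it reaches from about 350 to 875 mm from the base axis. Payload 4.2 kg.
Tool frame: the origin (TCP) lies at the very end of the fingers, on their centre line; the grasp point (between the pads) lies 19 mm behind it; z points along the fingers, y is the line along which they close (so a half turn about z gives the same grasp; the last joint's range is limited). The gripper opens to 85 mm and grips with 20 to 120 N. Pads are 22 mm wide; open, the fingers measure 114 mm over their backs; the gripper's body (76 mm by 85 mm) begins 54 mm behind the grasp point. The pads swing forward as they close: fully open they stand 13 mm farther back than shut.
Start: joints at [-0.893, 0.385, 0.008, 0, -1.194, -0.259], TCP at [254.178, -570.958, 209.612] pointing down, gripper open.
Joint ranges: [-3.14, 3.14], [-1.21, 2.06], [-1.07, 1.41], [-3.16, 2.05], [-2.99, -0.16], [-3.1, 3.1]. Speed limits (rad/s): [2.79, 2.79, 3.14, 3.14, 3.14, 3.14].

INTERFACE

Orientations are given as a unit quaternion [x, y, z, w].
In Python, from bench import read_state, get_image, camera_model, job_done gives the robot as it stands.
- The arm moves only by the shell command python3 -m handwheel 'ROWS'. ROWS is JSON, a list of rows, each a list of 7 numbers: the shift along the tool's x, y, z in m, then the turn, a rotation vector about the tool's x, y, z in rad, then the gripper's target within -1 to 1 (fully open at 1, half-way at 0, shut at -1). In form: [[dx, dy, dz, wx, wy, wz, jaw], ...]. A call has 1 to 10 rows; each row is the pose to reach, as a shift and turn from the pose commanded when the call began, along the tool's axes at that moment; what a row does not reach only later rows make up. A row lasts 1/8 s, in which the tool goes at most 62.5 mm and 10.7 degrees, less where a joint would pass 70% of its speed; a pose out of reach is approached as far as the arm can. A call with a gripper value outside its range is refused whole. The fingers move at their own pace and stop on an object; the grip force is fixed at half the most. Time passes only in rows, so rows that repeat a pose let the fingers close. It gives the time, the measured TCP pose, the force, the opening and the grip force at its end, in the units of the state.
- read_state(): the state, without advancing time (a new reading comes with each control period).
- get_image(name): name is "scene" or "top" or "wrist"; returns (picture, depth): 384x512x3 uint8, blue, green, red; 384x512 float32, mm along the optical axis (not along the pixel's ray), 0 where there is no reading.
- camera_model(name): a dict with "K" (3x3 intrinsics, pixels), "rvec" (rotation vector, rad) and "tvec" (3), from world to camera coordinates, as OpenCV has them; the wrist camera has in their place "hand_eye" (4x4, takes a point from camera to tool coordinates, whose origin is the TCP and whose axes are the flange's). Camera axes: x right, y down, z forward; pixel columns grow to the right and rows downward; lengths in mm; the calibration is good to about 2 mm. A picture is of the moment at which its call begins: read the wrist's pose just before it. camera_model takes no time and is no camera call.
- job_done(): hands the job in; it is judged then, once.
The state is a dict: "clock": time; "joints": joint angles; "joint_vel": joint speeds; "joint_efforts": joint torques, N m; "position": TCP position; "ee_rot": TCP orientation; "contact_force": force on the tool from outside, world axes, zero at the start; "wrist_torque": the same for the moment, N m; "gripper_width": finger opening in mm; "grasp_force": force on a finger pad.
Only numpy, scipy, OpenCV 4.12 (cv2) and the standard library are available. Lean on these libraries where they do the work, as an engineer would, in place of code of your own. Each camera call takes 0.05 s, during which the arm holds its last target. There are 200 camera calls.

TASK

Put the spray can that stands loose at the front right of the bench away in the wire cage: squeeze the thumb lever toward the grip post to lift the latch bar out of its catch, swing the gate wide open, and stand the can upright on the cage floor between the two tins, set down and not dropped. Then swing the gate fully shut so that the latch bar lies down in its catch again. Keep the can upright all the way, and leave the two tins in the cage and the glass bottle standing where they are.

Things in the scene. Friction and masses are not known exactly. Their poses are not given: they have to be found in the camera images.
- cage: Fixed grey sheet-and-wire cage, 292 wide (y), 120 deep (x), 323 high. Origin: centre of its underside, on the bench. x points into it, away from the robot; y left; z up. Front at x = -60: opening y = -122 to 130, closed by the gate. Floor z = 20; spill lip along the floor's front edge (x = -59 to -56) up to z = 28; roof underside z = 320, reaching out to x = -61; back x = 57; walls y = +-140.
- cage_floor (a point): Centre of the cage's inner floor, on its upper surface; axes as the cage. The two tins stand on the floor about 90 mm left and right of it (which is which varies); the can belongs between them.
- gate (a joint): Gate angle, rad: 0 shut, grows as the free (right, -y) end swings out toward the robot, stop at 1.75. Light, stays where it is left (hinge friction 0.03 N m). Wire mesh panel 10 thick, from 6 to 253 mm from its hinge axis, z = 29 to 317. Held shut only by the latch bar (0.02 rad of play).
- gate_hinge (a point): On the gate's upright hinge axis, at the left front of the cage (66 mm before the cage's origin, 134 left of it), z = 250. Its axes turn with the gate: shut, they are the cage's; opening by an angle a turns them by -a about z. The gate runs from here along its -y; its outer face looks along its -x.
- grip_post (a point): Fixed grip post on the gate's outer face: upright 12 mm round steel bar, free from z = 262 up to its top at z = 318, 36 mm in front of the gate's middle plane and 141 from the hinge axis. This point: on its axis at z = 300. Axes as the gate.
- thumb_pad (a point): Middle of the thumb lever's pad (20 along the gate's x, 8 thick, 26 high), beside the grip post on the side away from the hinge. At rest 44 mm from the post's axis (54 over both outer faces); squeezed to the post it moves up to 21 mm (33 over both) and lifts the bar. Needs about 1.5 N; falls back when let go. Pinch both from above, fingers closing along the gate.
- latch_bar (a joint): Latch bar angle, rad: 0 lying level in the catch, grows as the thumb lever is squeezed, stop at 0.42. Bar and lever are one part on a pivot pin on the gate, 175 mm from the hinge axis, z = 250, 50 below the thumb pad. From 0.17 up the nose is clear of the catch and the gate can swing.
- bar_nose (a point): On the latch bar (flat steel, 6 x 14 mm), near its free end, 92 mm from its pivot, where it lies in the catch.
- catch (a point): Catch on the cage's right front post: a ledge (this point, on top of it) with an upturned lip 13 mm high in front of the bar, and a ramp down in front of the lip, so that the nose also rides up and drops in by itself when the gate is pushed shut.
- spray_can: Loose spray can: cylinder 53 mm across up to z = 150, cap 45 across on top up to 181; 0.15 to 0.31 kg. Origin: centre of its underside; z up its axis. Stands on the bench to the right of the cage's front. (A like can far back by the blue drawers belongs to the room and is not meant.)
- glass_bottle: Loose clear glass bottle with a long neck, 48 across, 182 high, standing 115 to 220 mm from the can; origin: centre of its underside. Not to be moved. Bottle and can may have changed places.
- flux_tin: Round tin, 63 across, 48 high, on the cage floor; origin: centre of its underside. Stays there.
- grease_tin: Round tin, 59 across, 36 high, on the cage floor; origin: centre of its underside. Stays there.
Things that resemble listed ones, but are neither listed nor needed, are in the scene too. Leave any purple or red look-alike of the spray_can alone.

How it is judged (in metres and radians):
On the way, in this order (a step that is already met when the one before it is completed fails the run):
1. the latch bar is lifted clear of its catch while the gate is still shut (value of joint latch_bar above 0.18 rad and value of joint gate below 0.1 rad), for 0.1 s.
2. the gate is swung wide open (more than 1.0 rad) (value of joint gate above 1 rad), for 0.2 s.
3. the can stands upright on the cage floor between the tins, let go (x of spray_can in the frame of cage_floor between -0.033 and 0.033 m and y of spray_can in the frame of cage_floor between -0.06 and 0.06 m and z of spray_can in the frame of cage_floor between -0.006 and 0.006 m and angle between spray_can's own z axis and vertical below 0.08 rad and contact force between the fingers and spray_can below 0.1 N and linear speed of spray_can below 0.03 m/s), for 0.3 s.
At the end, for the whole second after the job is handed in: Can upright (within 0.08 rad) and still on the cage floor, within 33 mm in depth and 60 mm sideways of the floor's centre, let go; gate shut (below 0.05 rad), latch bar down in its catch (below 0.06 rad); tins and bottle where they stood (all of step 3 and value of joint gate below 0.05 rad and value of joint latch_bar below 0.06 rad and velocity of joint gate between -0.05 and 0.05 rad/s); the robot touches nothing.
It fails at once if the can is tipped more than 0.5 rad (angle between spray_can's own z axis and vertical above 0.5 rad).
It fails at once if the can is dropped (faster than 0.45 m/s while not held) (linear speed of spray_can above 0.45 m/s and contact force between the fingers and spray_can below 0.05 N).
It fails at once if the bottle or a tin is shifted by more than 25 mm (distance of any of glass_bottle, flux_tin, grease_tin from where it was at the start of the episode above 0.025 m).
It fails at once if the bottle or a tin is tipped over (angle between any of glass_bottle, flux_tin, grease_tin's own z axis and vertical above 0.4 rad).
It also fails if it takes over 72 s, if anything falls off the work surface, if the arm or the gripper's body presses on something with over 40 N, if the wrist force passes 120 N, or if a joint passes its speed limit or range.

## Working session

There is one attempt and no reset: what is moved stays moved. The work goes in short steps, Python scripts to look and compute and a shell command to move; the robot and the scene stay as the last step left them, time stands still between calls to the robot, and variables do not carry over. Pictures are saved under pics/ and viewed, at most 10 in all, crops included, and the job is handed in when it is done.

```bash
mkdir -p pics; cat > h.py <<'E'
import numpy as np,cv2
from bench import *
def cam(n):
    m=camera_model(n);R=cv2.Rodrigues(np.array(m["rvec"],float))[0];return np.array(m["K"]),R,np.array(m["tvec"],float).ravel()
def cloud(n,d):
    K,R,t=cam(n);v,u=np.mgrid[0:384,0:512]
    p=np.stack([(u-K[0,2])/K[0,0]*d,(v-K[1,2])/K[1,1]*d,d],-1)
    return (p-t)@R
E
python3 - <<'E'
from h import *
s=read_state();print(s["clock"],s["position"],s["ee_rot"],s["gripper_width"])
ims=[]
for n in("scene","top"):
    im,d=get_image(n);np.savez("pics/%s0.npz"%n,im=im,d=d);K,R,t=cam(n);print(n,-R.T@t,R[2],K[0,0]);ims.append(im);cv2.imwrite("pics/%s0.png"%n,cv2.resize(im,(800,600)))
E
```

```text
0.0 [ 253.94086598 -570.39661327  208.51114613] [-2.07788747e-01  9.78173124e-01  1.05423133e-03 -2.55459424e-04] 85.13027210821424
scene [-570.94983496 -246.32417689  811.59662623] [ 0.87294942 -0.00220004 -0.48780578] 422.78057119759103
top [-213.24953246 -515.89690256 1178.74357173] [ 0.59219529  0.20012524 -0.78054765] 362.4824731545672
```

View pics/scene0.png

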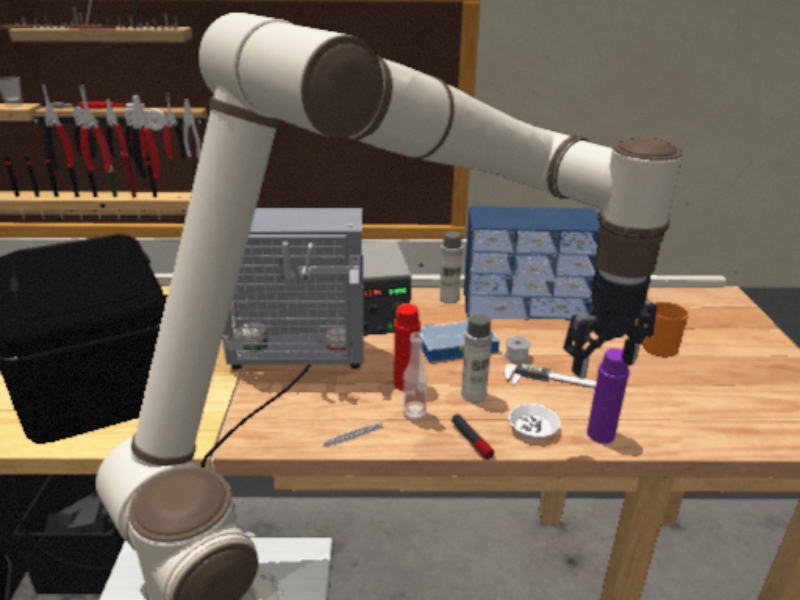

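View pics/top0.png

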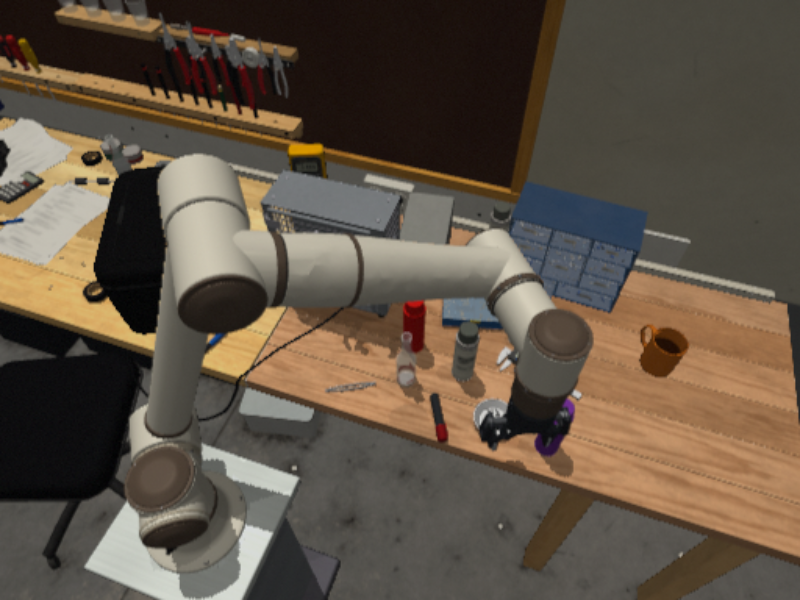

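The scene view shows the can at (477,360), the bottle at (415,385) beside the red look-alike at (405,350), and the cage at x 240–362 with post and lever near (285,260)/(308,262). The top view shows the cage roof at (265–400, 175–240). Next I take the positions from depth.

```bash
python3 - <<'E'
from h import *
for n in("scene","top"):
    f=np.load(f"pics/{n}0.npz");im,d=f["im"],f["d"];P=cloud(n,d);ok=d>0
    x,y,z=P[...,0],P[...,1],P[...,2]
    m=ok&(z>316)&(z<330)&(x>400)&(x<900)&(y>-300)&(y<300)
    mm=cv2.morphologyEx(m.astype(np.uint8),cv2.MORPH_OPEN,np.ones((3,3)));k,l,st,c=cv2.connectedComponentsWithStats(mm)
    for i in range(1,k):
        if st[i,4]>150:
            q=P[l==i];r=cv2.minAreaRect(q[:,:2].astype(np.float32));print(n,"roof",st[i],np.median(q[:,2]),r,cv2.boxPoints(r).round().tolist())
    # objects above bench right
    m=ok&(z>25)&(z<190)&(x>330)&(x<760)&(y>-600)&(y<-110)
    k,l,st,c=cv2.connectedComponentsWithStats(m.astype(np.uint8))
    for i in range(1,k):
        if st[i,4]>60:
            q=P[l==i];print(n,st[i],"bgr",im[l==i].mean(0).round(),"xyz min",np.percentile(q,2,0).round(),"max",np.percentile(q,98,0).round(),"med",np.median(q,0).round())
    if n=="scene":
        a=im[125:245,130:240];cv2.imwrite("pics/cage.png",cv2.resize(a,None,fx=5,fy=5,interpolation=cv2.INTER_CUBIC))
E
```

```text
scene roof [ 161  133   72   17 1055] 324.48734218182074 ((657.4678955078125, -83.22888946533203), (127.24887084960938, 218.50961303710938), 1.773317575454712) [[590.0, 24.0], [597.0, -194.0], [724.0, -190.0], [718.0, 28.0]]
scene [ 206  170  114   94 4432] bgr [ 84.  87. 105.] xyz min [ 428. -437.   29.] max [ 745. -118.  183.] med [ 594. -278.   96.]
scene [324 213  16  14 150] bgr [145. 151. 160.] xyz min [ 627. -552.   25.] max [ 682. -505.   41.] med [ 647. -529.   38.]
top roof [ 168  109   88   39 1959] 321.41493156246054 ((654.565185546875, -46.08119201660156), (128.53749084472656, 294.1995849609375), 0.7880948781967163) [[588.0, 100.0], [592.0, -194.0], [721.0, -192.0], [717.0, 102.0]]
top [283 191  37  50 902] bgr [93. 92. 86.] xyz min [ 486. -451.   26.] max [ 714. -332.  180.] med [ 528. -413.   36.]
top [253 193  20  52 658] bgr [ 49.  55. 105.] xyz min [ 425. -320.   29.] max [ 550. -262.  181.] med [ 524. -297.  111.]
top [227 195  22   7  79] bgr [53. 53. 54.] xyz min [ 586. -193.   26.] max [ 611. -115.   62.] med [ 594. -167.   38.]
```

View pics/cage.png

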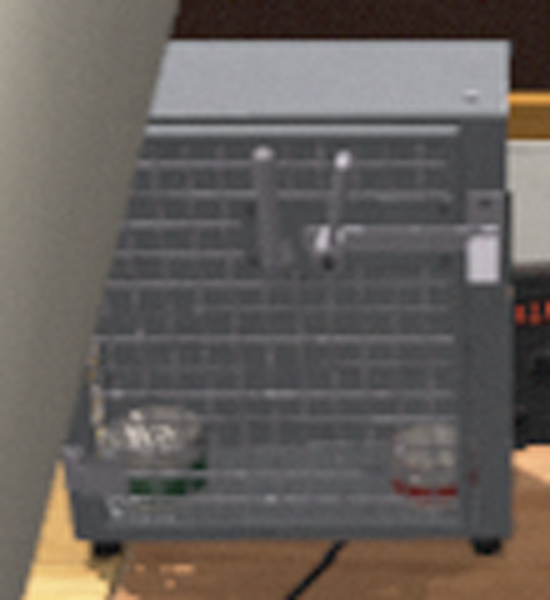

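Crop: post top at scene pixel (182.4,155.6), pad top at (198.6,157), bar level in the catch, tins low behind the mesh (green at left, red at right).

```bash
cat >> h.py <<'E'
def ray(n,u,v,z):
    K,R,t=cam(n);c=-R.T@t;w=R.T@np.linalg.inv(K)@[u,v,1];return c+w*(z-c[2])/w[2]
E
python3 - <<'E'
from h import *
print("post",ray("scene",182.4,155.6,318),"pad",ray("scene",198.6,157,313))
for n in("scene","top"):
    f=np.load(f"pics/{n}0.npz");im,d=f["im"],f["d"];P=cloud(n,d);x,y,z=P[...,0],P[...,1],P[...,2]
    for nm,lo,hi in(("z>172",172,190),("mid",60,140)):
        m=(d>0)&(z>lo)&(z<hi)&(x>350)&(x<680)&(y>-480)&(y<-200);k,l,st,c=cv2.connectedComponentsWithStats(m.astype(np.uint8))
        for i in range(1,k):
            if st[i,4]>15:
                q=P[l==i];print(n,nm,st[i],im[l==i].mean(0).round(),np.percentile(q,3,0).round(),np.percentile(q,97,0).round(),np.mean(q,0).round())
E
```

```text
post [548.72309601 -53.86985822 318.        ] pad [ 550.46562889 -100.05826082  313.        ]
scene z>172 [254 194  14  10 108] [ 35.  42. 203.] [ 528. -301.  173.] [ 568. -264.  184.] [ 544. -282.  180.]
scene z>172 [300 200  15  10 115] [ 93. 100. 102.] [ 493. -435.  173.] [ 530. -399.  184.] [ 507. -418.  180.]
scene z>172 [263 212   8   8  55] [130. 130. 155.] [ 434. -306.  173.] [ 460. -286.  184.] [ 446. -296.  179.]
scene mid [253 211  22  44 548] [ 76.  83. 138.] [ 426. -316.   63.] [ 539. -259.  137.] [ 472. -287.   99.]
scene mid [297 217  18  25 366] [ 93. 101. 106.] [ 486. -441.   63.] [ 508. -394.  137.] [ 494. -416.  101.]
top z>172 [260 193  12   5  50] [ 15.  19. 141.] [ 528. -304.  173.] [ 552. -270.  182.] [ 538. -288.  178.]
top z>172 [294 206  13  11 107] [64. 72. 70.] [ 491. -438.  174.] [ 530. -402.  183.] [ 509. -420.  178.]
top z>172 [257 213   7   7  28] [ 85.  89. 112.] [ 436. -309.  174.] [ 456. -289.  184.] [ 446. -298.  178.]
top mid [258 201  14  17 159] [11. 14. 78.] [ 523. -309.   64.] [ 545. -262.  136.] [ 530. -290.  102.]
top mid [290 220  16  16 175] [60. 67. 70.] [ 485. -444.   63.] [ 506. -397.  137.] [ 492. -422.  100.]
top mid [253 223  14  18 179] [ 90. 104. 122.] [ 425. -320.   63.] [ 453. -281.  137.] [ 436. -303.   99.]
```

```bash
python3 -m handwheel '[[0,0,-0.06,0,0,-0.18,1],[0,0,-0.12,0,0,-0.36,1],[0,0,-0.18,0,0,-0.54,1],[0,0,-0.2,0,0,-0.72,1],[0,0,-0.2,0,0,-0.9,1]]'; python3 -c "
from bench import *;print(read_state()['joints'],read_state()['ee_rot'])"
```

```text
clock: 0.72
position: [254.4, -571.4, 411.8]
ee_rot: [-0.615, 0.789, -0.002, -0.0]
contact_force: [0.0, -1.5, -0.9]
gripper_width: 85.5
grasp_force: 0.0
[-8.93412255e-01  3.30111976e-01  4.15936864e-01  1.09472321e-04
 -1.65247488e+00  6.47339650e-01] [-6.14976059e-01  7.88543053e-01 -2.07375312e-03 -2.33957583e-05]
```

The can is at about (511,-419), the bottle at (446,-297), and the post at (549..553,-54), which agrees with the cage geometry. I'll move above the post.

```bash
cat >> h.py <<'E'
from scipy.spatial.transform import Rotation as Ro
def to(p,R):
    "shift/turn in tool axes from measured pose to world pose"
    s=read_state();A=Ro.from_quat(s["ee_rot"])
    print("d",(A.inv().apply(np.array(p)-s["position"])/1000).round(4),"turn",(A.inv()*R).as_rotvec().round(3),"J",np.round(s["joints"],3))
def rot(ydir,pitch=90):
    "tool y horizontal at angle ydir(deg), tool z pitched down; z heading = ydir-90 (or +90 if pitch>90)"
    a=np.radians(ydir);p=np.radians(pitch);y=np.array([np.cos(a),np.sin(a),0]);h=np.array([np.sin(a),-np.cos(a),0])
    z=h*np.cos(p)-np.array([0,0,np.sin(p)]);return Ro.from_matrix(np.stack([np.cross(y,z),y,z],1))
E
python3 -c "
from h import *
to([551,-66,420],rot(-88.8))"
```

```text
d [-0.5624 -0.1645 -0.0091] turn [ 0.    -0.005 -1.838] J [-0.893  0.33   0.416  0.    -1.652  0.647]
```

```bash
python3 -m handwheel '[[-0.056,-0.016,-0.001,0,0,-0.184,1],[-0.112,-0.033,-0.002,0,0,-0.368,1],[-0.169,-0.049,-0.003,0,0,-0.552,1],[-0.225,-0.066,-0.004,0,0,-0.736,1],[-0.281,-0.082,-0.005,0,0,-0.92,1],[-0.337,-0.099,-0.006,0,0,-1.104,1],[-0.394,-0.115,-0.007,0,0,-1.288,1],[-0.45,-0.132,-0.008,0,0,-1.472,1],[-0.506,-0.148,-0.009,0,0,-1.656,1],[-0.562,-0.1645,-0.009,0,-0.005,-1.838,1]]' && python3 -m handwheel '[[0,0,0,0,0,0,1],[0,0,0,0,0,0,1]]'
python3 - <<'E'
from h import *
s=read_state();im,d=get_image("wrist");m=camera_model("wrist");np.savez("pics/w1.npz",im=im,d=d)
H=np.array(m["hand_eye"]);K=np.array(m["K"]);print(H.round(2).tolist(),K[0].tolist())
to([551,-66,420],rot(-88.8))
cv2.imwrite("pics/w1.png",im)
E
```

```text
clock: 1.98
position: [554.1, -65.8, 418.5]
ee_rot: [1.0, 0.011, -0.001, -0.002]
contact_force: [1.0, -0.8, -0.3]
gripper_width: 85.8
grasp_force: 0.0
clock: 2.22
position: [553.4, -67.7, 418.2]
ee_rot: [1.0, 0.008, -0.002, -0.002]
contact_force: [-0.2, -0.1, -0.8]
gripper_width: 85.4
grasp_force: 0.0
[[0.0, -0.96, -0.28, 70.81], [1.0, 0.0, 0.0, -0.55], [-0.0, -0.28, 0.96, -165.23], [0.0, 0.0, 0.0, 1.0]] [310.37161446003046, 0.0, 258.0675401197795]
d [-0.0022 -0.0023 -0.0014] turn [-0.003  0.003 -0.007] J [ 0.166  0.203  0.262 -0.004 -1.632  1.419]
```

View pics/w1.png

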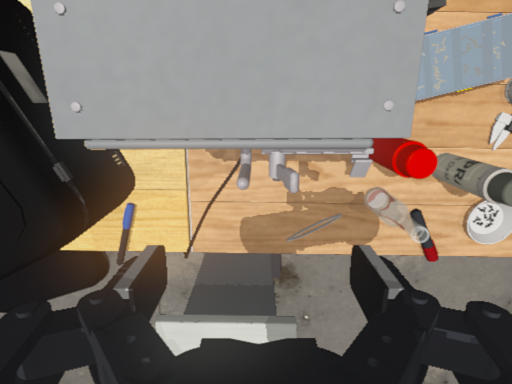

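The wrist view shows the post's top at about (243,183), the lever pad's top at (291,183), the roof front edge at row 137, and the catch at (360,162).

```bash
cat >> h.py <<'E'
def wray(s,u,v,z):
    m=camera_model("wrist");H=np.array(m["hand_eye"]);K=np.array(m["K"]);A=Ro.from_quat(s["ee_rot"])
    c=A.apply(H[:3,3])+s["position"];w=A.apply(H[:3,:3]@np.linalg.inv(K)@[u,v,1]);return c+w*(z-c[2])/w[2]
E
python3 - <<'E'
from h import *
s=read_state();f=np.load("pics/w1.npz");d=f["d"]
print("post",wray(s,243,183,318),d[178:190:3,243],"pad",wray(s,291,183,313))
for u,v in((60,138),(410,137)):print("roof",wray(s,u,v,323))
a=f["im"][120:215,215:385];cv2.imwrite("pics/w1c.png",cv2.resize(a,None,fx=4.6,fy=4.6,interpolation=cv2.INTER_CUBIC))
E
```

```text
post [555.40228219 -54.38336181 318.        ] [274.29517 273.35043 272.23184 275.2737 ] pad [554.78597444 -97.3431678  313.        ]
roof [592.99636991  97.8728228  323.        ]
roof [ 598.32779479 -193.18828002  323.        ]
```

View pics/w1c.png

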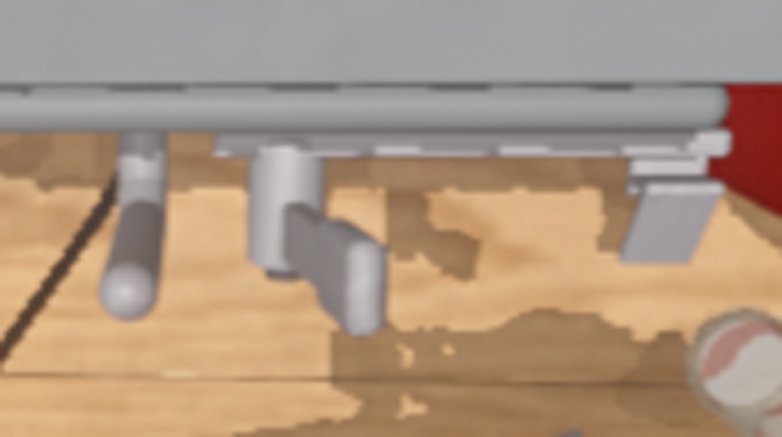

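```bash
python3 -c "
from h import *
to([555,-68,283],rot(-88.9))"
python3 -m handwheel '[[0.0015,0,0.03,0,0,0,1],[0.0015,0,0.06,0,0,0,1],[0.0015,0,0.09,0,0,0,1],[0.0015,0,0.115,0,0,0,1],[0.0015,0,0.135,0,0,0,1],[0.0015,0,0.135,0,0,0,1],[0.0015,0,0.135,0,0,0,-0.4],[0.0015,0,0.135,0,0,0,-0.4],[0.0015,0,0.135,0,0,0,-0.4],[0.0015,0,0.135,0,0,0,-0.4]]'
```

```text
d [2.200e-03 1.000e-04 1.356e-01] turn [-0.003  0.003 -0.005] J [ 0.166  0.203  0.262 -0.004 -1.632  1.419]
clock: 3.52
position: [555.4, -62.1, 291.2]
ee_rot: [1.0, 0.009, 0.003, -0.006]
contact_force: [-12.2, 22.4, 24.0]
gripper_width: 25.7
grasp_force: 21.2
```

```bash
python3 - <<'E'
from h import *
im,d=get_image("wrist");a,_=get_image("scene")
b=cv2.resize(a[130:200,160:260],(560,392),interpolation=cv2.INTER_CUBIC)
out=np.zeros((592,560,3),np.uint8);out[:392]=b
out[392:]=cv2.resize(im[100:300,120:400],(280,200)).repeat(1,1) if 0 else np.pad(im[100:300,120:400],((0,0),(0,280),(0,0)))
cv2.imwrite("pics/g2.png",out)
s=read_state();print(s["position"],s["gripper_width"],s["grasp_force"],s["contact_force"])
E
```

```text
[555.42848792 -62.04378703 291.14721553] 25.66125452678525 20.849106988753192 [-11.55695268  22.09693514  23.28955525]
```

View pics/g2.png

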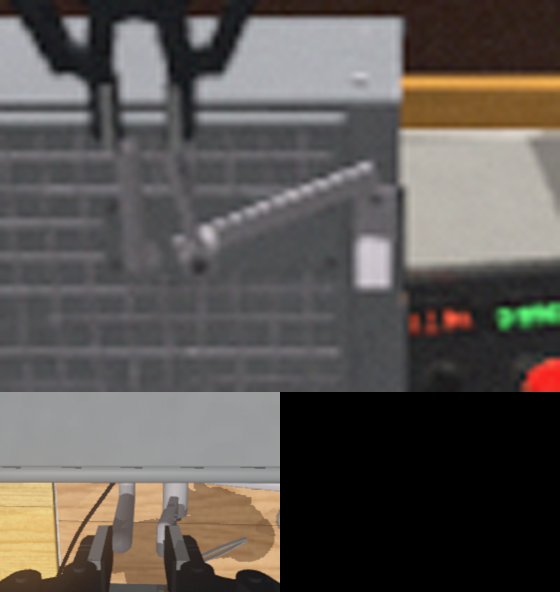

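Bar is lifted clear (about 0.4 rad) with post and lever pinched. Now the arc about the hinge.

```bash
python3 -c "
from h import *
v=np.array([-36.3,147.2])
for a in np.arange(.15,1.56,.15):
    c,s=np.cos(a),np.sin(a);w=np.array([[c,-s],[s,c]])@v-v;print(round(a,2),((w+[0,-3*min(1,a/.45)])/1000).round(3))"
```

```text
0.15 [-0.022 -0.008]
0.3 [-0.042 -0.019]
0.45 [-0.06  -0.033]
0.6 [-0.077 -0.049]
0.75 [-0.091 -0.067]
0.9 [-0.102 -0.087]
1.05 [-0.109 -0.108]
1.2 [-0.114 -0.131]
1.35 [-0.115 -0.153]
1.5 [-0.113 -0.176]
```

```bash
python3 -m handwheel '[[-0.022,-0.008,-0.004,0,0,0.15,-0.4],[-0.042,-0.019,-0.006,0,0,0.3,-0.4],[-0.06,-0.033,-0.006,0,0,0.45,-0.4],[-0.077,-0.049,-0.006,0,0,0.6,-0.4],[-0.091,-0.067,-0.006,0,0,0.75,-0.4]]'; python3 -c "
from h import *
s=read_state();print(s['joints'],s['grasp_force'],s['wrist_torque'])"
```

```text
clock: 4.25
position: [463.6, -0.8, 292.0]
ee_rot: [0.932, -0.362, 0.0, -0.003]
contact_force: [2.4, 1.3, -0.2]
gripper_width: 25.5
grasp_force: 1.4
[ 0.34736961  0.04955491 -0.22123491 -0.00384465 -1.29567526  0.48464409] 1.4440379664301872 [ 0.42741528 -0.72119742  0.0244208 ]
```

```bash
python3 - <<'E'
from h import *
im,d=get_image("scene");P=cloud("scene",d);x,y,z=P[...,0],P[...,1],P[...,2]
m=(d>0)&(z>40)&(z<240)&(x>330)&(x<580)&(y>-230)&(y<120);print(m.sum())
if m.sum()>20:
    q=P[m];print(np.percentile(q,[2,25,50,75,98],axis=0).round(),np.polyfit(q[:,0],q[:,1],1))
s=read_state();A=Ro.from_quat(s["ee_rot"]);w,dd=get_image("wrist");H=np.array(camera_model("wrist")["hand_eye"]);K=np.array(camera_model("wrist")["K"])
v,u=np.mgrid[0:384,0:512];p=np.stack([(u-K[0,2])/K[0,0]*dd,(v-K[1,2])/K[1,1]*dd,dd],-1)@H[:3,:3].T+H[:3,3]
# tool-frame points near gate: x 20..60
m=(dd>0)&(p[...,2]>-40)&(p[...,2]<60)&(p[...,0]>-20)&(p[...,0]<70)&(abs(p[...,1])<110)
q=p[m];print(m.sum());print(np.histogram2d(q[:,0],q[:,1],[np.arange(-20,71,10),np.arange(-110,111,20)])[0].astype(int))
E
```

```text
1375
[[ 422. -106.   41.]
 [ 447.  -77.   87.]
 [ 491.  -27.  137.]
 [ 545.   36.  193.]
 [ 579.   82.  238.]] [   1.15197864 -591.55462897]
19481
[[   0    0    0    0   11    0   46    3    0    0    0]
 [   0    0    0    0  114  211  400  182    0    0    0]
 [   0    0    0    0  473  781  854  409    0    0    0]
 [   0    0    0    0  149    0  217   19    0    0    0]
 [ 106  107   65   55  149  164  160   91   73   77   26]
 [1255 1261 1303 1286 1290 1283 1307 1353 1408 1398 1395]
 [   0    0    0    0    0    0    0    0    0    0    0]
 [   0    0    0    0    0    0    0    0    0    0    0]
 [   0    0    0    0    0    0    0    0    0    0    0]]
```

The gate follows (about 0.72 rad by the panel's slope). Continue the same arc.

```bash
python3 -m handwheel '[[-0.022,-0.005,0,0,0,0.15,-0.4],[-0.042,-0.016,0,0,0,0.3,-0.4],[-0.06,-0.030,0,0,0,0.45,-0.4],[-0.077,-0.046,0,0,0,0.6,-0.4],[-0.091,-0.064,0,0,0,0.75,-0.4],[-0.1,-0.08,0,0,0,0.86,-0.4],[-0.1,-0.08,0,0,0,0.86,-0.4]]'
python3 - <<'E'
from h import *
im,d=get_image("scene");P=cloud("scene",d);x,y,z=P[...,0],P[...,1],P[...,2]
print(read_state()["joints"])
m=(d>0)&(z>40)&(z<240)&(x>330)&(x<580)&(y>-230)&(y<130);print(m.sum())
q=P[m];print(np.percentile(q,[2,25,50,75,98],axis=0).round(),np.polyfit(q[:,0],q[:,1],1))
E
```

```text
clock: 5.22
position: [442.6, 125.3, 291.0]
ee_rot: [-0.699, 0.715, 0.002, 0.0]
contact_force: [-0.5, -0.4, 0.3]
gripper_width: 25.7
grasp_force: 0.0
[ 0.62686605  0.04518038 -0.22825402 -0.00429776 -1.297338   -0.64719957]
1336
[[ 417. -101.   41.]
 [ 445.  -70.   86.]
 [ 489.  -23.  137.]
 [ 545.   38.  186.]
 [ 579.   82.  235.]] [   1.09062612 -554.6920696 ]
```

The lever slipped out on the second swing, and the gate stays at about 0.74 rad. I'll push it the rest of the way from its inner side with closed fingers, at a height above the roof clash.

```bash
python3 -m handwheel '[[0,0,-0.05,0,0,0,-0.4],[0,0,-0.09,0,0,0,-0.4],[0.05,-0.02,-0.09,0,0,0,-1],[0.1,-0.04,-0.09,0,0,0,-1],[0.15,-0.06,-0.09,0,0,0,-1],[0.205,-0.075,-0.09,0,0,0,-1],[0.205,-0.075,-0.04,0,0,0,-1],[0.205,-0.075,0.01,0,0,0,-1],[0.205,-0.075,0.029,0,0,0,-1],[0.205,-0.075,0.029,0,0,0,-1]]'
python3 -c "
from h import *
for p in ([488,-53,262],[462,-20,262],[437,5,262],[424,40,262],[416,86,262]): to(p,rot(179))"
```

```text
clock: 6.52
position: [511.0, -82.8, 259.5]
ee_rot: [-0.699, 0.715, 0.003, -0.001]
contact_force: [-0.3, 0.9, 0.2]
gripper_width: 0.3
grasp_force: 0.0
d [-0.0293  0.0237 -0.0022] turn [ 0.006  0.003 -0.006] J [ 0.151  0.171 -0.162 -0.004 -1.244 -0.173]
d [-0.0617  0.0505 -0.002 ] turn [ 0.006  0.003 -0.006] J [ 0.151  0.171 -0.162 -0.004 -1.244 -0.173]
d [-0.0861  0.0761 -0.0017] turn [ 0.006  0.003 -0.006] J [ 0.151  0.171 -0.162 -0.004 -1.244 -0.173]
d [-0.1207  0.0899 -0.0016] turn [ 0.006  0.003 -0.006] J [ 0.151  0.171 -0.162 -0.004 -1.244 -0.173]
d [-0.1665  0.099  -0.0014] turn [ 0.006  0.003 -0.006] J [ 0.151  0.171 -0.162 -0.004 -1.244 -0.173]
```

```bash
python3 -m handwheel '[[-0.03,0.024,0,0,0,0,-1],[-0.046,0.037,0,0,0,0,-1],[-0.062,0.05,0,0,0,0,-1],[-0.086,0.076,0,0,0,0,-1],[-0.103,0.083,0,0,0,0,-1],[-0.121,0.09,0,0,0,0,-1],[-0.144,0.094,0,0,0,0,-1],[-0.167,0.099,0,0,0,0,-1],[-0.167,0.099,0,0,0,0,-1]]'
python3 - <<'E'
from h import *
im,d=get_image("scene");P=cloud("scene",d);x,y,z=P[...,0],P[...,1],P[...,2]
print(read_state()["joints"])
m=(d>0)&(z>40)&(z<240)&(x>330)&(x<575)&(y>-230)&(y<160);print(m.sum())
q=P[m];print(np.percentile(q,[2,25,50,75,98],axis=0).round())
E
```

```text
clock: 7.65
position: [417.9, 88.3, 263.3]
ee_rot: [-0.7, 0.714, 0.002, 0.002]
contact_force: [-0.5, -0.2, -0.6]
gripper_width: 0.2
grasp_force: 0.0
[ 0.58759122 -0.00221829 -0.34677325 -0.00417838 -1.22383014 -0.60826193]
1480
[[337.  87.  41.]
 [372. 100.  92.]
 [437. 112. 146.]
 [501. 121. 197.]
 [574. 130. 238.]]
```

Gate is wide open (end near (337,95), about 1.6 rad). Next I withdraw and swing to above the can with the tool tilted, since the can must enter under the roof from the front.

```bash
python3 -m handwheel '[[0.03,0,0,0,0,0,-1],[0.06,0,-0.03,0,0,0,-1],[0.09,0,-0.08,0,0,0,-1],[0.12,0,-0.13,0,0,0,-1],[0.15,0,-0.13,0,0,0,-1]]'
python3 -c "
from h import *
to([470,-400,360],rot(84,80));to([470,-400,360],rot(84,60))"
```

```text
clock: 8.32
position: [415.4, -64.9, 396.3]
ee_rot: [-0.698, 0.716, -0.001, 0.004]
contact_force: [0.5, -0.5, -0.3]
gripper_width: 0.1
grasp_force: 0.0
d [ 0.3338 -0.0625  0.0353] turn [ 0.142 -0.123  1.646] J [ 0.233 -0.063 -0.083 -0.002 -1.542 -0.257]
d [ 0.3338 -0.0625  0.0353] turn [ 0.429 -0.388  1.609] J [ 0.233 -0.063 -0.083 -0.002 -1.542 -0.257]
```

```bash
python3 -m handwheel '[[0.034,-0.006,0.0035,0.014,-0.012,0.165,0],[0.067,-0.0125,0.007,0.028,-0.025,0.33,0.5],[0.1,-0.019,0.0105,0.043,-0.037,0.494,1],[0.134,-0.025,0.014,0.057,-0.049,0.658,1],[0.167,-0.031,0.0175,0.071,-0.062,0.823,1],[0.2,-0.0375,0.021,0.085,-0.074,0.988,1],[0.234,-0.044,0.025,0.1,-0.086,1.152,1],[0.267,-0.05,0.028,0.114,-0.098,1.317,1],[0.3,-0.056,0.032,0.128,-0.111,1.481,1],[0.334,-0.0625,0.035,0.142,-0.123,1.646,1]]'
python3 -c "
from h import *
to([470,-400,360],rot(84,60));to([470,-400,340],rot(84,40))"
```

```text
clock: 9.57
position: [467.5, -400.5, 355.4]
ee_rot: [0.055, 0.995, -0.006, 0.082]
contact_force: [1.6, -0.1, 0.4]
gripper_width: 85.5
grasp_force: 0.0
d [-0.0031  0.0007 -0.0041] turn [-0.004 -0.358 -0.004] J [-0.476  0.232  0.159 -0.058 -1.343 -1.196]
d [0.0002 0.0008 0.0156] turn [-0.005 -0.707 -0.004] J [-0.476  0.232  0.159 -0.058 -1.343 -1.196]
```

```bash
python3 -m handwheel '[[0,0,-0.005,0,-0.18,0,1],[0,0,-0.005,0,-0.36,0,1],[0,0,0,0,-0.53,0,1],[0,0,0.01,0,-0.7,0,1],[0,0,0.01,0,-0.7,0,1]]'
python3 -c "
from h import *
s=read_state();print(s['position'],s['joint_vel'])
g=np.array([511,-420,130]);R=rot(84,40);z=R.as_matrix()[:,2]
for b in (120,0): to(g+z*(15-b),R)"
```

```text
clock: 10.2
position: [466.9, -399.7, 343.8]
ee_rot: [0.049, 0.907, -0.023, 0.417]
contact_force: [0.1, -0.8, 2.2]
gripper_width: 85.4
grasp_force: 0.0
[ 466.90851533 -399.65543975  343.77021969] [ 0.04811915  0.00982375  0.08625218  0.14885036 -0.00464814 -0.0814137 ]
d [ 0.1335 -0.0158  0.0691] turn [-0.003 -0.01  -0.003] J [-0.742  0.037 -0.135 -0.698 -0.775 -0.585]
d [ 0.1322 -0.0154  0.1891] turn [-0.003 -0.01  -0.003] J [-0.742  0.037 -0.135 -0.698 -0.775 -0.585]
```

```bash
python3 -m handwheel '[[0.03,-0.004,0.014,0,-0.01,0,1],[0.06,-0.008,0.028,0,-0.01,0,1],[0.09,-0.012,0.045,0,-0.01,0,1],[0.115,-0.015,0.06,0,-0.01,0,1],[0.133,-0.016,0.069,0,-0.01,0,1],[0.133,-0.016,0.069,0,-0.01,0,1]]'
python3 - <<'E'
from h import *
R=rot(84,40);z=R.as_matrix()[:,2]
s=read_state();print(s["position"]);w,dd=get_image("wrist");c=camera_model("wrist");H=np.array(c["hand_eye"]);K=np.array(c["K"])
v,u=np.mgrid[0:384,0:512];p=np.stack([(u-K[0,2])/K[0,0]*dd,(v-K[1,2])/K[1,1]*dd,dd],-1)@H[:3,:3].T+H[:3,3]
P=Ro.from_quat(s["ee_rot"]).apply(p.reshape(-1,3))+s["position"]
m=(dd.ravel()>0)&(P[:,2]>90)&(P[:,2]<145)&(abs(P[:,0]-505)<50)&(abs(P[:,1]+420)<50);q=P[m]
print(m.sum(),np.percentile(q,[2,50,98],axis=0).round())
m=(dd.ravel()>0)&(P[:,2]>172)&(P[:,2]<192)&(abs(P[:,0]-510)<40)&(abs(P[:,1]+420)<40);q=P[m];print(m.sum(),np.percentile(q,[2,50,98],axis=0).round())
g=np.array([511,-420,130]);to(g+z*15,R)
E
```

```text
clock: 10.95
position: [434.2, -412.1, 198.0]
ee_rot: [0.046, 0.906, -0.022, 0.421]
contact_force: [1.0, -0.3, 0.4]
gripper_width: 85.4
grasp_force: 0.0
[ 434.17834243 -412.0752865   197.98279833]
3118 [[ 487. -440.   91.]
 [ 490. -415.  119.]
 [ 506. -392.  144.]]
1105 [[ 491. -436.  172.]
 [ 499. -416.  180.]
 [ 527. -397.  182.]]
d [0.004  0.0004 0.1183] turn [-0.001  0.     0.004] J [-0.917  0.19  -0.273 -1.023 -0.709 -0.078]
```

```bash
python3 -m handwheel '[[0.004,0.003,0.03,0,0,0,1],[0.004,0.003,0.06,0,0,0,1],[0.004,0.003,0.085,0,0,0,1],[0.003,0.003,0.105,0,0,0,1],[0.003,0.003,0.119,0,0,0,1],[0.003,0.003,0.119,0,0,0,1],[0.003,0.003,0.119,0,0,0,0],[0.003,0.003,0.119,0,0,0,-0.3],[0.003,0.003,0.119,0,0,0,-0.3],[0.003,0.003,0.119,0,0,0,-0.3]]'
python3 -c "
from bench import *;print(read_state()['joints'],read_state()['position'])"
```

```text
clock: 12.25
position: [524.0, -418.3, 121.9]
ee_rot: [0.046, 0.904, -0.024, 0.424]
contact_force: [-2.4, 0.7, 6.2]
gripper_width: 46.8
grasp_force: 59.9
[-0.82443798  0.38245356 -0.2106698  -1.18194811 -0.57719038  0.0589871 ] [ 524.03447455 -418.33379723  121.90813478]
```

Can gripped. Lift straight up, above the bottle's height.

```bash
python3 -m handwheel '[[-0.011,0,-0.01,0,0,0,-0.3],[-0.031,0,-0.026,0,0,0,-0.3],[-0.054,0,-0.045,0,0,0,-0.3],[-0.077,0,-0.064,0,0,0,-0.3],[-0.1,0,-0.084,0,0,0,-0.3],[-0.123,0,-0.103,0,0,0,-0.3],[-0.146,0,-0.122,0,0,0,-0.3],[-0.165,0,-0.138,0,0,0,-0.3],[-0.165,0,-0.138,0,0,0,-0.3]]'
python3 -c "
from h import *
s=read_state();A=Ro.from_quat(s['ee_rot'])
R0=Ro.from_quat([.046,.904,-.024,.424]);off=R0.inv().apply(np.array([513,-416.5,0])-[524,-418.3,121.9]);print('can now',A.apply(off)+s['position'],off)
for yd,c in ((97,[500,-230,215]),(110,[500,-47,215])):
    R=rot(yd,40);to(np.array(c)-R.apply(off),R)"
```

```text
clock: 13.38
position: [523.7, -416.7, 336.1]
ee_rot: [0.046, 0.905, -0.023, 0.423]
contact_force: [-0.3, -1.1, -2.9]
gripper_width: 46.8
grasp_force: 60.5
can now [ 512.39441667 -414.77706624  214.20231831] [100.85655947   1.18580431  69.35703482]
d [ 0.0189  0.1848 -0.0247] turn [-0.175  0.002 -0.142] J [-0.691  0.124 -0.066 -0.695 -0.724 -0.606]
d [ 0.0309  0.3694 -0.04  ] turn [-0.349  0.001 -0.288] J [-0.691  0.124 -0.066 -0.695 -0.724 -0.606]
```

```bash
python3 -m handwheel '[[0.002,0.02,-0.002,-0.019,0,-0.016,-0.3],[0.006,0.06,-0.007,-0.057,0,-0.047,-0.3],[0.01,0.105,-0.013,-0.099,0,-0.081,-0.3],[0.015,0.15,-0.019,-0.142,0,-0.116,-0.3],[0.019,0.195,-0.025,-0.184,0,-0.151,-0.3],[0.023,0.24,-0.03,-0.227,0.001,-0.186,-0.3],[0.026,0.285,-0.034,-0.269,0.001,-0.221,-0.3],[0.029,0.325,-0.037,-0.307,0.001,-0.252,-0.3],[0.031,0.355,-0.039,-0.336,0.001,-0.276,-0.3],[0.031,0.369,-0.04,-0.349,0.001,-0.288,-0.3]]'
python3 -m handwheel '[[0,0,0,0,0,0,-0.3],[0,0,0,0,0,0,-0.3]]'
python3 -c "
from h import *
off=np.array([100.86,1.19,69.36])
s=read_state();A=Ro.from_quat(s['ee_rot']);print('can',A.apply(off)+s['position'],A.apply(R0.inv().apply([0,0,1])) if 0 else '')
for c in ([500,-47,120],[500,-47,36],[580,-47,36],[650,-48.5,36],[650,-48.5,20]):
    R=rot(110,40);to(np.array(c)-R.apply(off),R)"
```

```text
clock: 14.62
position: [509.6, -42.5, 333.2]
ee_rot: [-0.158, 0.893, 0.076, 0.414]
contact_force: [0.1, -0.5, -2.3]
gripper_width: 46.7
grasp_force: 60.8
clock: 14.88
position: [511.0, -44.8, 335.0]
ee_rot: [-0.157, 0.893, 0.074, 0.415]
contact_force: [-0.1, 0.2, -2.9]
gripper_width: 46.5
grasp_force: 61.0
can [499.3141724  -47.52358689 213.18391996] 
d [0.0709 0.0003 0.0605] turn [ 0.001 -0.002 -0.002] J [ 0.05  -0.208 -0.453 -0.469 -0.526 -0.963]
d [1.351e-01 1.000e-04 1.146e-01] turn [ 0.001 -0.002 -0.002] J [ 0.05  -0.208 -0.453 -0.469 -0.526 -0.963]
d [ 0.0866 -0.0272  0.172 ] turn [ 0.001 -0.002 -0.002] J [ 0.05  -0.208 -0.453 -0.469 -0.526 -0.963]
d [ 0.0445 -0.0525  0.2219] turn [ 0.001 -0.002 -0.002] J [ 0.05  -0.208 -0.453 -0.469 -0.526 -0.963]
d [ 0.0568 -0.0526  0.2322] turn [ 0.001 -0.002 -0.002] J [ 0.05  -0.208 -0.453 -0.469 -0.526 -0.963]
```

```bash
python3 -m handwheel '[[0.015,0,0.013,0,0,0,-0.3],[0.037,0,0.032,0,0,0,-0.3],[0.06,0,0.051,0,0,0,-0.3],[0.083,0,0.07,0,0,0,-0.3],[0.105,0,0.089,0,0,0,-0.3],[0.122,0,0.104,0,0,0,-0.3],[0.133,0,0.113,0,0,0,-0.3],[0.133,0,0.113,0,0,0,-0.3]]'
python3 -c "
from h import *
off=np.array([100.86,1.19,69.36])
s=read_state();A=Ro.from_quat(s['ee_rot']);print('can',A.apply(off)+s['position'])
for c in ([580,-47,37],[650,-48.5,37],[650,-48.5,20]):
    R=rot(110,40);to(np.array(c)-R.apply(off),R)"
```

```text
clock: 15.88
position: [512.4, -46.1, 160.3]
ee_rot: [-0.155, 0.893, 0.073, 0.415]
contact_force: [0.5, -0.7, -1.6]
gripper_width: 47.3
grasp_force: 61.3
can [500.62811218 -48.78269697  38.5188867 ]
d [-0.0473 -0.0248  0.0582] turn [-0.002 -0.003 -0.004] J [-0.227  0.066 -0.528 -1.171 -0.467 -0.05 ]
d [-0.0894 -0.0499  0.1082] turn [-0.002 -0.003 -0.004] J [-0.227  0.066 -0.528 -1.171 -0.467 -0.05 ]
d [-0.0765 -0.05    0.1191] turn [-0.002 -0.003 -0.004] J [-0.227  0.066 -0.528 -1.171 -0.467 -0.05 ]
```

```bash
python3 -m handwheel '[[-0.01,-0.005,0.012,0,0,0,-0.3],[-0.025,-0.013,0.03,0,0,0,-0.3],[-0.041,-0.022,0.05,0,0,0,-0.3],[-0.057,-0.031,0.069,0,0,0,-0.3],[-0.072,-0.04,0.087,0,0,0,-0.3],[-0.083,-0.046,0.1,0,0,0,-0.3],[-0.0894,-0.05,0.108,0,0,0,-0.3],[-0.0894,-0.05,0.108,0,0,0,-0.3]]'
python3 - <<'E'
from h import *
off=np.array([100.86,1.19,69.36])
s=read_state();A=Ro.from_quat(s['ee_rot']);print('can',A.apply(off)+s['position'])
R=rot(110,40);to(np.array([650,-48.5,20])-R.apply(off),R)
a,_=get_image("scene");cv2.imwrite("pics/ins.png",cv2.resize(a[110:260,120:320],(800,600),interpolation=cv2.INTER_CUBIC))
E
```

```text
clock: 16.88
position: [662.0, -43.1, 160.9]
ee_rot: [-0.157, 0.893, 0.074, 0.416]
contact_force: [-1.2, -0.7, -3.4]
gripper_width: 47.1
grasp_force: 60.9
can [650.56788377 -45.85474823  39.04560036]
d [ 0.0155 -0.0022  0.0112] turn [ 0.001  0.    -0.001] J [-0.11   0.278 -0.268 -1.055 -0.402 -0.246]
```

View pics/ins.png

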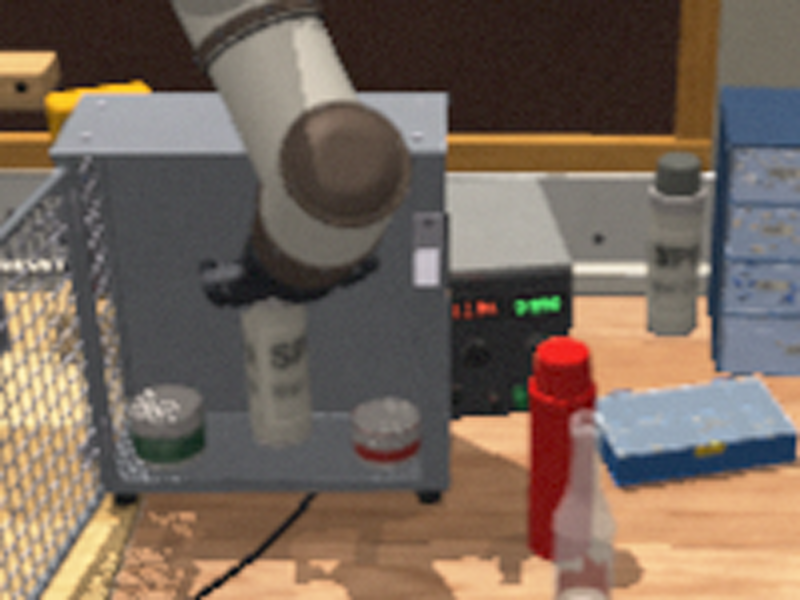

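The can hangs upright between the tins (bottom at crop (283,440)), clear of both, with the gate wide open on the left. Lower gently.

```bash
python3 -m handwheel '[[0.003,0,0.0025,0,0,0,-0.3],[0.006,0,0.005,0,0,0,-0.3],[0.009,0,0.0075,0,0,0,-0.3],[0.0115,0,0.0096,0,0,0,-0.3],[0.013,0,0.0109,0,0,0,-0.3],[0.013,0,0.0109,0,0,0,-0.3]]'; python3 -m handwheel '[[0.0008,0,0.0006,0,0,0,-0.3],[0.0015,0,0.0013,0,0,0,-0.3],[0.0015,0,0.0013,0,0,0,-0.3]]'
```

```text
clock: 17.68
position: [661.6, -43.5, 143.8]
ee_rot: [-0.157, 0.893, 0.074, 0.416]
contact_force: [-0.4, -0.0, -1.8]
gripper_width: 46.8
grasp_force: 61.0
clock: 18.05
position: [661.6, -43.4, 142.0]
ee_rot: [-0.157, 0.893, 0.074, 0.416]
contact_force: [1.4, 0.3, -2.4]
gripper_width: 47.0
grasp_force: 61.0
```

```bash
python3 -m handwheel '[[0.001,0,0.0008,0,0,0,-0.3],[0.0015,0,0.0013,0,0,0,-0.3],[0.0015,0,0.0013,0,0,0,-0.3]]'; python3 -m handwheel '[[0.0008,0,0.0006,0,0,0,-0.3],[0.0012,0,0.001,0,0,0,-0.3],[0.0012,0,0.001,0,0,0,-0.3]]'
```

```text
clock: 18.42
position: [662.7, -43.4, 141.6]
ee_rot: [-0.157, 0.892, 0.074, 0.417]
contact_force: [0.5, 0.3, 2.9]
gripper_width: 46.8
grasp_force: 61.4
clock: 18.8
position: [663.3, -43.4, 141.5]
ee_rot: [-0.157, 0.891, 0.073, 0.419]
contact_force: [-1.6, 0.1, 8.7]
gripper_width: 47.0
grasp_force: 62.2
```

Contact with the floor (8.7 N up). Ease off, open, and back out along the tool axis.

```bash
python3 -m handwheel '[[-0.001,0,-0.0008,0,0,0,-0.3],[-0.001,0,-0.0008,0,0,0,0],[-0.001,0,-0.0008,0,0,0,0.5],[-0.001,0,-0.0008,0,0,0,1],[-0.001,0,-0.0008,0,0,0,1],[-0.001,0,-0.01,0,0,0,1],[-0.001,0,-0.03,0,0,0,1],[-0.001,0,-0.06,0,0,0,1],[-0.001,0,-0.1,0,0,0,1],[-0.001,0,-0.14,0,0,0,1]]'
python3 -c "
from h import *
P0=read_state()['position'];print(read_state()['joints'])
to(P0+np.array([-150,-20,60]),rot(110,40))"
```

```text
clock: 20.05
position: [560.1, -80.3, 230.0]
ee_rot: [-0.157, 0.893, 0.074, 0.416]
contact_force: [0.5, -0.2, 0.3]
gripper_width: 86.0
grasp_force: 0.0
[-0.18887062  0.04228279 -0.38731616 -0.90161236 -0.52430886 -0.3749726 ]
d [ 0.0491  0.0325 -0.1518] turn [ 0.    -0.    -0.001] J [-0.189  0.042 -0.387 -0.902 -0.524 -0.375]
```

```bash
python3 -m handwheel '[[0.012,0.008,-0.038,0,0,0,1],[0.025,0.016,-0.076,0,0,0,1],[0.037,0.024,-0.114,0,0,0,0],[0.049,0.0325,-0.152,0,0,0,-1]]'
python3 - <<'E'
from h import *
im,d=get_image("scene");P=cloud("scene",d);x,y,z=P[...,0],P[...,1],P[...,2]
cv2.imwrite("pics/set.png",cv2.resize(im[110:260,120:320],(800,600),interpolation=cv2.INTER_CUBIC))
for lo,hi in((30,60),(80,120),(140,165),(192,206)):
    m=(d>0)&(z>lo)&(z<hi)&(x>600)&(x<690)&(y>-95)&(y<10)
    if m.sum()>5:print(lo,m.sum(),np.percentile(P[m],[3,50,97],axis=0).round())
to([410,-60,420],rot(91))
E
```

```text
clock: 20.55
position: [409.4, -99.9, 289.9]
ee_rot: [-0.157, 0.893, 0.074, 0.416]
contact_force: [0.3, -1.1, 0.4]
gripper_width: 51.9
grasp_force: 0.0
30 117 [[626. -73.  30.]
 [634. -52.  46.]
 [651. -26.  60.]]
80 161 [[626. -72.  82.]
 [634. -51. 101.]
 [652. -25. 118.]]
140 101 [[626. -72. 141.]
 [634. -52. 152.]
 [650. -24. 164.]]
d [-0.1089  0.0364 -0.0693] turn [0.142 0.868 0.311] J [-0.345 -0.281 -0.512 -0.786 -0.763 -0.452]
```

View pics/set.png

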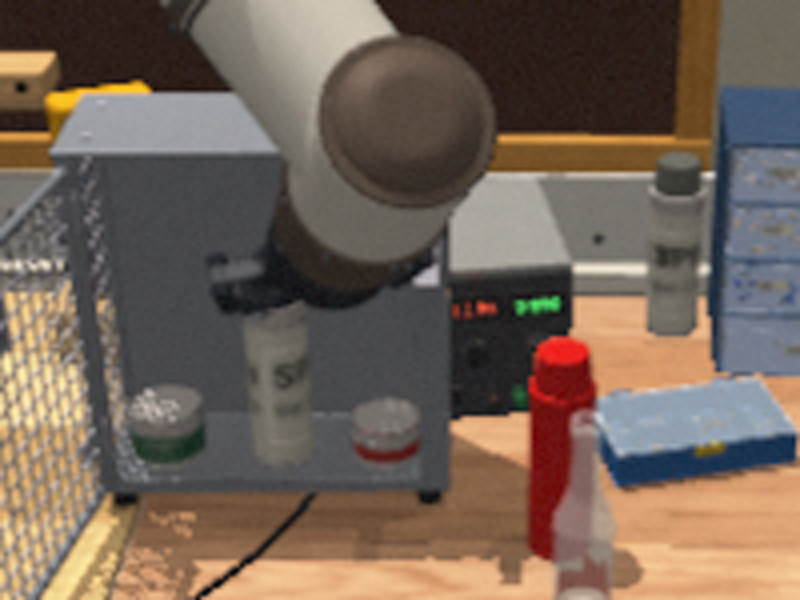

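The can stands upright on the floor (bottom at crop (283,460)), centre about (652,-49), let go; both tins are in place. Now tool down again, over to the gate's outer side.

```bash
python3 -m handwheel '[[-0.018,0.006,-0.012,0.024,0.145,0.052,-1],[-0.036,0.012,-0.023,0.047,0.289,0.104,-1],[-0.054,0.018,-0.035,0.071,0.434,0.155,-1],[-0.073,0.024,-0.046,0.095,0.579,0.207,-1],[-0.091,0.03,-0.058,0.118,0.723,0.259,-1],[-0.109,0.036,-0.069,0.142,0.868,0.311,-1],[-0.109,0.036,-0.069,0.142,0.868,0.311,-1]]'
python3 -c "
from h import *
h=np.array([588.6,85.8]);
to([375,165,420],rot(91));to([375,165,278],rot(91))
for a in (1.6,1.4,1.2,1.0,.8,.6,.4,.25,.15):
    p=h+225*np.array([-np.sin(a),-np.cos(a)])+20*np.array([-np.cos(a),np.sin(a)]);print(a,p.round(),((p-[375,165])/1000).round(3))"
```

```text
clock: 21.48
position: [416.9, -59.5, 418.4]
ee_rot: [-0.009, 1.0, 0.001, -0.002]
contact_force: [-0.7, -0.2, -0.4]
gripper_width: 0.1
grasp_force: 0.0
d [ 0.0379  0.2252 -0.0009] turn [ 0.002 -0.005  0.   ] J [ 0.245 -0.054 -0.021 -0.003 -1.607 -1.798]
d [0.0372 0.2249 0.1411] turn [ 0.002 -0.005  0.   ] J [ 0.245 -0.054 -0.021 -0.003 -1.607 -1.798]
1.6 [364. 112.] [-0.011 -0.053]
1.4 [363.  67.] [-0.012 -0.098]
1.2 [372.  23.] [-0.003 -0.142]
1.0 [388. -19.] [ 0.013 -0.184]
0.8 [413. -57.] [ 0.038 -0.222]
0.6 [445. -89.] [ 0.07  -0.254]
0.4 [ 483. -114.] [ 0.108 -0.279]
0.25 [ 514. -127.] [ 0.139 -0.292]
0.15 [ 535. -134.] [ 0.16  -0.299]
```

```bash
python3 - <<'E'
from h import *
f=np.load("pics/w1.npz");dd=f["d"];c=camera_model("wrist");H=np.array(c["hand_eye"]);K=np.array(c["K"])
v,u=np.mgrid[0:384,0:512];p=np.stack([(u-K[0,2])/K[0,0]*dd,(v-K[1,2])/K[1,1]*dd,dd],-1)@H[:3,:3].T+H[:3,3]
P=(Ro.from_quat([1,.008,-.002,-.002]).apply(p.reshape(-1,3))+[553.4,-67.7,418.2])[dd.ravel()>0]
m=(P[:,2]>30)&(P[:,1]>95)&(P[:,2]<400)&(P[:,0]<585);Q=P[m];print(m.sum())
for y in range(90,330,30):
    for x in range(320,600,40):
        k=(abs(Q[:,0]-x)<20)&(abs(Q[:,1]-y)<15);print(int(np.percentile(Q[k,2],98)) if k.sum()>5 else "-",end=" ")
    print(y)
im,d=get_image("top");T=cloud("top",d)[d>0];Q=T[(T[:,2]>20)&(T[:,2]<300)&(T[:,1]>110)&(T[:,1]<340)&(T[:,0]>300)&(T[:,0]<600)]
for y in range(120,330,30):print(y,[int(np.percentile(k,95)) if len(k:=Q[(abs(Q[:,0]-x)<20)&(abs(Q[:,1]-y)<15),2])>5 else "-" for x in range(320,600,40)])
E
```

```text
13334
- - - - - - - 90
- - - - - - - 120
- - - 213 230 223 - 150
- - - 242 244 244 236 180
- - - 246 249 249 244 210
- - 242 248 249 249 - 240
- - 238 - - - - 270
- - - - - - - 300
120 [287, 286, 279, 273, 269, '-', '-']
150 [257, 257, 296, 296, 218, 211, '-']
180 ['-', '-', '-', 231, 242, 240, 234]
210 ['-', '-', 218, 242, 247, 246, 242]
240 ['-', '-', 235, 246, 247, 248, 247]
270 ['-', '-', 239, 247, 249, 249, 248]
300 ['-', 226, 243, 247, 249, 248, 249]
```

```bash
python3 -m handwheel '[[0.008,0.05,0,0,0,0,-1],[0.016,0.1,0,0,0,0,-1],[0.026,0.15,0,0,0,0,-1],[0.038,0.2,0,0,0,0,-1],[0.04,0.228,0,0,0,0,-1],[0.04,0.23,0.05,0,0,0,-1],[0.04,0.23,0.1,0,0,0,-1],[0.04,0.23,0.14,0,0,0,-1],[0.04,0.23,0.14,0,0,0,-1]]'
python3 -c "
from h import *
for p in ([364,112],[363,67],[372,23],[388,-19],[413,-57],[445,-89],[483,-114],[514,-127],[535,-134]): to(p+[278],rot(91))"
```

```text
clock: 22.65
position: [368.8, 167.3, 276.0]
ee_rot: [-0.009, 1.0, -0.0, -0.004]
contact_force: [0.8, 0.0, 0.3]
gripper_width: 0.1
grasp_force: 0.0
d [ 0.0058 -0.0553 -0.0019] turn [-0.001 -0.008 -0.   ] J [ 0.827 -0.047 -0.357 -0.006 -1.267 -2.379]
d [ 0.0076 -0.1002 -0.0019] turn [-0.001 -0.008 -0.   ] J [ 0.827 -0.047 -0.357 -0.006 -1.267 -2.379]
d [-0.0007 -0.1444 -0.0019] turn [-0.001 -0.008 -0.   ] J [ 0.827 -0.047 -0.357 -0.006 -1.267 -2.379]
d [-0.016  -0.1866 -0.002 ] turn [-0.001 -0.008 -0.   ] J [ 0.827 -0.047 -0.357 -0.006 -1.267 -2.379]
d [-0.0403 -0.2251 -0.0022] turn [-0.001 -0.008 -0.   ] J [ 0.827 -0.047 -0.357 -0.006 -1.267 -2.379]
d [-0.0718 -0.2576 -0.0024] turn [-0.001 -0.008 -0.   ] J [ 0.827 -0.047 -0.357 -0.006 -1.267 -2.379]
d [-0.1093 -0.2833 -0.0027] turn [-0.001 -0.008 -0.   ] J [ 0.827 -0.047 -0.357 -0.006 -1.267 -2.379]
d [-0.1401 -0.2968 -0.0029] turn [-0.001 -0.008 -0.   ] J [ 0.827 -0.047 -0.357 -0.006 -1.267 -2.379]
d [-0.161  -0.3041 -0.0031] turn [-0.001 -0.008 -0.   ] J [ 0.827 -0.047 -0.357 -0.006 -1.267 -2.379]
```

```bash
python3 -m handwheel '[[0.003,-0.03,-0.002,0,0,0,-1],[0.006,-0.055,-0.002,0,0,0,-1],[0.007,-0.078,-0.002,0,0,0,-1],[0.007,-0.1,-0.002,0,0,0,-1],[0.003,-0.123,-0.002,0,0,0,-1],[-0.001,-0.144,-0.002,0,0,0,-1],[-0.008,-0.166,-0.002,0,0,0,-1],[-0.016,-0.187,-0.002,0,0,0,-1],[-0.028,-0.207,-0.002,0,0,0,-1],[-0.04,-0.225,-0.002,0,0,0,-1]]'; python3 -m handwheel '[[-0.015,-0.016,0,0,0,0,-1],[-0.032,-0.032,0,0,0,0,-1],[-0.05,-0.046,0,0,0,0,-1],[-0.069,-0.058,0,0,0,0,-1],[-0.085,-0.066,0,0,0,0,-1],[-0.1,-0.072,0,0,0,0,-1],[-0.11,-0.076,0,0,0,0,-1],[-0.12,-0.079,0,0,0,0,-1],[-0.12,-0.079,0,0,0,0,-1]]'
python3 - <<'E'
from h import *
im,d=get_image("scene");P=cloud("scene",d);x,y,z=P[...,0],P[...,1],P[...,2]
m=(d>0)&(z>60)&(z<235)&(x>480)&(x<605)&(y>-230)&(y<80);q=P[m];print(m.sum());
for a in range(-180,80,30):
    k=abs(q[:,1]-a)<15;print(a,k.sum(),np.percentile(q[k,0],[5,50,95]).round() if k.sum()>5 else "")
E
```

```text
clock: 23.9
position: [416.0, -55.9, 282.1]
ee_rot: [-0.009, 1.0, 0.002, 0.001]
contact_force: [-0.5, 0.9, 0.8]
gripper_width: -0.3
grasp_force: 0.1
clock: 25.02
position: [536.4, -131.8, 278.2]
ee_rot: [-0.009, 1.0, 0.002, -0.002]
contact_force: [0.6, -0.9, -0.4]
gripper_width: -0.4
grasp_force: 0.0
1575
-180 304 [596. 600. 604.]
-150 247 [552. 557. 564.]
-120 121 [555. 563. 568.]
-90 147 [560. 567. 571.]
-60 104 [565. 570. 574.]
-30 142 [569. 574. 579.]
0 109 [574. 578. 582.]
30 146 [578. 581. 585.]
60 183 [578. 584. 589.]
```

The gate is at about 0.13 rad. Press it home slowly, so the nose rides the ramp.

```bash
python3 -m handwheel '[[-0.008,-0.002,0,0,0,0,-1],[-0.016,-0.003,0,0,0,0,-1],[-0.024,-0.004,0,0,0,0,-1],[-0.032,-0.004,0,0,0,0,-1],[-0.032,-0.004,0,0,0,0,-1]]'; python3 -m handwheel '[[-0.003,0,0,0,0,0,-1],[-0.006,0,0,0,0,0,-1],[-0.009,0,0,0,0,0,-1],[-0.009,0,0,0,0,0,-1]]'
```

```text
clock: 25.7
position: [569.0, -135.3, 278.1]
ee_rot: [-0.009, 1.0, 0.002, -0.002]
contact_force: [-0.2, 0.1, -0.1]
gripper_width: -0.4
grasp_force: 0.0
clock: 26.2
position: [577.0, -135.1, 278.3]
ee_rot: [-0.009, 1.0, 0.002, -0.002]
contact_force: [0.3, 0.7, 0.7]
gripper_width: -0.1
grasp_force: 0.4
```

```bash
python3 -m handwheel '[[-0.002,0,0,0,0,0,-1],[-0.004,0,0,0,0,0,-1],[-0.006,0,0,0,0,0,-1],[-0.006,0,0,0,0,0,-1]]'
python3 - <<'E'
from h import *
im,d=get_image("scene");P=cloud("scene",d);x,y,z=P[...,0],P[...,1],P[...,2]
m=(d>0)&(z>60)&(z<235)&(x>480)&(x<615)&(y>-230)&(y<80);q=P[m]
for a in range(-180,80,30):
    k=abs(q[:,1]-a)<15;print(a,k.sum(),np.percentile(q[k,0],[5,50,95]).round() if k.sum()>5 else "")
E
```

```text
clock: 26.7
position: [576.7, -135.2, 278.3]
ee_rot: [-0.009, 1.0, 0.002, -0.009]
contact_force: [-16.1, 3.0, 7.1]
gripper_width: -0.1
grasp_force: 7.8
-180 342 [593. 600. 604.]
-150 209 [586. 590. 595.]
-120 113 [584. 591. 596.]
-90 136 [587. 592. 596.]
-60 109 [585. 591. 594.]
-30 137 [586. 590. 594.]
0 110 [586. 590. 594.]
30 144 [586. 589. 592.]
60 191 [581. 588. 592.]
```

The gate meets its stop (16 N). I'll back away and look at the latch.

```bash
python3 -m handwheel '[[0.015,0,0,0,0,0,-1],[0.04,0,0,0,0,0,-1],[0.08,0,0,0,0,0,-1],[0.12,-0.04,-0.05,0,0,0,-1],[0.16,-0.1,-0.1,0,0,0,-1],[0.16,-0.16,-0.1,0,0,0,-1],[0.16,-0.22,-0.1,0,0,0,-1],[0.16,-0.26,-0.1,0,0,0,-1],[0.16,-0.26,-0.1,0,0,0,-1],[0.16,-0.26,-0.1,0,0,0,-1]]'
python3 - <<'E'
from h import *
im,d=get_image("scene");P=cloud("scene",d);x,y,z=P[...,0],P[...,1],P[...,2]
m=(d>0)&(z>60)&(z<235)&(x>480)&(x<615)&(y>-230)&(y<80);q=P[m]
for a in range(-180,80,30):
    k=abs(q[:,1]-a)<15;print(a,k.sum(),np.percentile(q[k,0],[5,50,95]).round() if k.sum()>5 else "")
cv2.imwrite("pics/end.png",cv2.resize(im[125:275,130:330],(800,600),interpolation=cv2.INTER_CUBIC))
E
```

```text
clock: 28.0
position: [428.0, -398.4, 377.9]
ee_rot: [-0.008, 1.0, 0.002, -0.002]
contact_force: [-0.0, 0.1, 0.2]
gripper_width: 0.2
grasp_force: 0.0
-180 343 [593. 600. 604.]
-150 210 [584. 591. 595.]
-120 109 [584. 592. 596.]
-90 137 [587. 592. 595.]
-60 105 [584. 591. 595.]
-30 139 [585. 590. 594.]
0 108 [586. 590. 593.]
30 147 [585. 590. 593.]
60 188 [581. 587. 592.]
```

View pics/end.png

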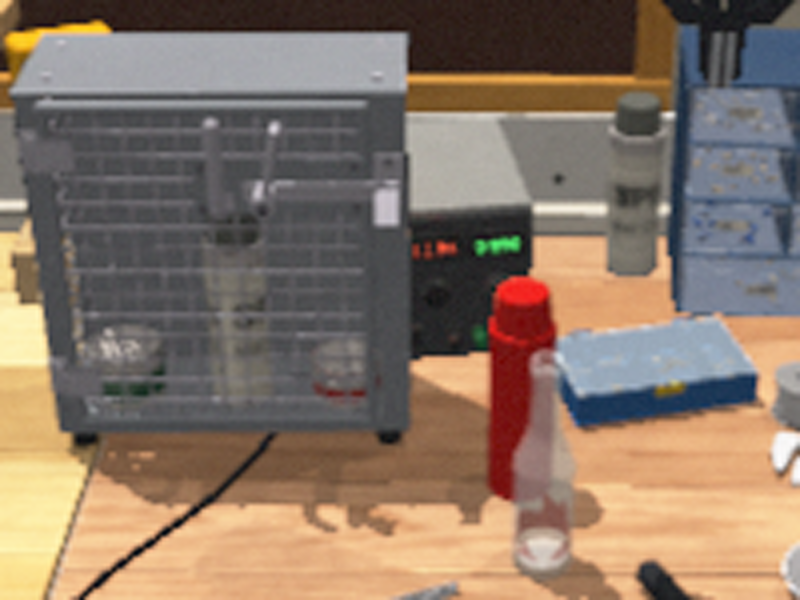

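The gate is shut, the bar lies level from (265,190) into the catch at (388,190), the can is upright inside, the tins and bottle stand, and the arm is clear.

```bash
python3 -c "
from bench import *;print(job_done())"
```

```text
the job is handed in; nothing more can be done
None
```

I handed the job in at about 28 s. In the last picture the can stands upright between the tins, the gate is shut with the latch bar down in its catch, and the tins and bottle are standing. The hand-in returned no verdict.

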